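# Weigh the grease tin on the beam scale

### The job

Weigh the grease tin: stand it upright on the pan of the beam scale and let go of it, so that the pan sinks. Then slide the poise along the beam by pushing its post gently sideways, without clamping it or leaning on the scale, until the beam swings free and rests level with the pointer at the middle line of the index plate. Leave the tin on the pan and the other things on the bench where they are.

Things in the scene. Friction and masses are not known exactly. Their poses are not given: they have to be found in the camera images.
- grease_tin: The load: round closed tin, 68 mm in diameter and 72 mm tall, the taller of the two tins, standing loose on the bench at the left. Origin at the centre of its underside, z up. Its filling, and so its weight, differs from day to day (0.25 to 0.5 kg).
- scale: Beam scale, fixed; grey base 90 x 480 x 18 mm. Origin on the bench under the pivot (pivot z = 105 mm). In its frame the pan is at y = +100 mm and the beam runs to y = -290 mm. Pivot cheeks: x +-25, y +-20, z to 114 mm; a thin index plate at y = -314 mm is 143 mm high. Delicate: push it with at most 10 N in any direction (clamping the poise is more); set the tin on it with at most 25 N.
- scale_beam (a joint): Beam tilt, rad: 0 level, positive pan up and pointer down, negative pan down; stops at -0.07 and +0.07. Lightly sprung to the level (0.4 N m per rad) and damped: let go, it settles in about 1.5 s. Off the stops, 0.01 rad means 1.6 mm of poise; negative: poise must go out. Read it only while nothing touches beam or poise: a finger on the post tilts or holds the beam.
- scale_poise (a joint): Poise position along the beam, m: 0 nearest the pivot (post 40 mm from it), 0.22 farthest out, at a stop (post 260 mm from it). Sliding it takes about 4 N; it stays where left. It weighs 0.25 kg; with the pan empty the beam is level at 0, and each gram of the tin needs 0.4 mm more. It always starts too near the pivot for the tin.
- poise_post (a point): Point on the axis of the poise's upright round steel post (14 mm in diameter, 50 mm high), by which it is pushed along the beam. The post stands on a dark block 34 mm across and 30 mm along the beam; this point is 28 mm above the block's top, 22 mm below the post's top and 45 mm above the beam's middle line. It rises and falls with the beam.
- pan_top (a point): Centre of the pan's floor, where the tin stands. The round pan is 104 mm across inside, with a lip 5 mm above the floor, and stays horizontal; its height goes up and down by 7 mm with the beam (140 mm above the bench when level, 133 mm at its lowest, 147 mm at its highest).
- pointer_tip (a point): Tip of the thin pointer at the -y end of the beam, 328 mm from the pivot.
- index_line (a point): Level mark: where the pointer's tip is when the beam is level, at the height of the long middle line of the index plate. Two short lines 6.8 mm above and below it mark the allowed band.
- paste_tin: Bystander: the lower tin, 70 mm in diameter and 58 mm tall; origin at the centre of its underside.
- pliers: Bystander: pliers lying flat, 54 x 168 x 16 mm; origin under the middle.
- spanner_17: Bystander: spanner lying flat, 33 x 237 x 8 mm; origin under the middle.
- lug_nut_1: Bystander: wheel nut standing, 19 x 22 x 26 mm; origin under the middle.
- lug_nut_2: Bystander: wheel nut standing, 19 x 22 x 26 mm; origin under the middle.
- wheel_bolt_2: Bystander: wheel bolt standing on its head, 24 x 24 x 51 mm; origin under the middle.
Things that resemble listed ones, but are neither listed nor needed, are in the scene too. Of the things that look like the grease_tin, take the one that is farthest from the robot's base at the start.

How it is judged:
By the outcome, as a careful person would: the job done as asked, in the order asked, and still so for the second after the job is handed in, with the robot touching nothing.
It also fails if it takes over 72 s, if anything falls off the work surface, if the arm or the gripper's body presses on something with over 40 N, if the wrist force passes 120 N, or if a joint passes its speed limit or range.

### The arm

A 6-joint arm with a two-finger parallel gripper is mounted at the origin on a cart in front of the work surface, level with it; the furniture and walls round the work are solid. World frame = base frame: x ahead of the robot, y to its left, z up, the work surface at z = 0. Lengths are in m, angles in rad, forces in N, time in s.
With the tool pointing down it reaches from about 0.275 to 0.825 m from the base axis. Payload 4.9 kg.
Tool frame: the origin (TCP) lies on the centre line of the jaws, within the pads' length; the fingertips stand 14 mm ahead of it and the grasp point (between the pads) lies 5 mm behind it; z points along the fingers, y is the line along which they close (so a half turn about z gives the same grasp; the last joint's range is limited). The gripper opens to 85 mm and grips with 20 to 120 N. Pads are 22 mm wide; open, the fingers measure 114 mm over their backs; the gripper's body (76 mm by 85 mm) begins 54 mm behind the grasp point. The pads swing forward as they close: fully open they stand 13 mm farther back than shut.
Start: joints at [-1.433, 0.326, -0.193, 1.052, 0, 1.437], TCP at [0.148, -0.53, 0.245] pointing down, gripper open.
Joint ranges: [-2.65, 2.65], [-0.97, 1.79], [-1.3, 1.35], [-1.93, 2.1], [-1.47, 1.37], [-3.14, 3.14]. Speed limits (rad/s): [2.57, 2.57, 3.14, 3.14, 3.14, 3.14].

### API

Orientations are given as a 3x3 rotation matrix whose columns are the frame's x, y, z axes.
In Python, from plant import manip gives the robot as it stands.
- The arm moves only by the shell command python3 -m pendant 'ROWS' [OPENING]. ROWS is text: rows parted by semicolons, each of 6 numbers parted by spaces: the shift along the tool's x, y, z in mm, then the turn, a rotation vector about the tool's x, y, z in rad. A call has 1 to 12 rows; each row shifts and turns the commanded pose from where the row before left it, along the tool's axes as they then stand; what a row does not reach is not made up. A row lasts 1/12 s, in which the tool goes at most 41.7 mm and 7.16 degrees, less where a joint would pass 70% of its speed; a pose out of reach is approached as far as the arm can. A call is refused whole if a number of a shift passes 41.7 or a number of a turn 0.125, either way. A call with a gripper value outside its range is refused whole. OPENING is the opening, from 0 (shut) to 1 (fully open), set as the call begins (- or left out, the last holds). The fingers move at their own pace and stop on an object; the grip force is fixed at half the most. Time passes only in rows, so rows that do not move let the fingers close. It gives the time, the measured TCP pose, the force, the opening and the grip force at its end, in the units of the state.
- manip.observe(): the state, without advancing time (a new reading comes with each control period).
- manip.camera(name): name is "scene" or "top"; returns a dict with "pixels" (480x640x3 uint8, blue, green, red), "depth" (480x640 float32, m along the optical axis (not along the pixel's ray), 0 where there is no reading), "camera_matrix" (3x3 intrinsics, pixels), "k1" (the pictures are not rectified: a ray, as slopes to the right and down, at radius r is drawn at 1 + k1 r^2 times it, then the intrinsics apply), "R" (3x3) and "t" (3): a world point X has camera coordinates R X + t. Camera axes: x right, y down, z forward; pixel columns grow to the right and rows downward; lengths in m; the calibration is good to about 2 mm. A picture is of the moment at which its call begins.
- manip.finish_job(): hands the job in; it is judged then, once.
The state is a dict: "time_s": time; "qpos": joint angles; "qvel": joint speeds; "tau": joint torques, N m; "tcp_pos": TCP position; "ee_rot": TCP orientation; "wrist_force": force on the tool from outside, world axes, zero at the start; "ft_torque": the same for the moment, N m; "gripper_width": finger opening in m; "gripper_force": force on a finger pad.
Only numpy, scipy, OpenCV 4.12 (cv2) and the standard library are available. Lean on these libraries where they do the work, as an engineer would, in place of code of your own. Each camera call takes 0.05 s, during which the arm holds its last target. There are 200 camera calls.

## Working session

There is one attempt and no reset: what is moved stays moved. The work goes in short steps, Python scripts to look and compute and a shell command to move; the robot and the scene stay as the last step left them, time stands still between calls to the robot, and variables do not carry over. Pictures are saved under pics/ and viewed, at most 10 in all, crops included, and the job is handed in when it is done.

```bash
mkdir -p pics
cat > h.py <<'E'
import numpy as np, cv2
from plant import manip
def shot(n):
    c=manip.camera(n); return c
def ray(c,u,v):
    K=np.array(c["camera_matrix"]); k=c["k1"]
    d=np.array([(u-K[0,2])/K[0,0],(v-K[1,2])/K[1,1]]); s=d.copy()
    for _ in range(20): s=d/(1+k*(s@s))
    R=np.array(c["R"]); o=-R.T@np.array(c["t"])
    return o,R.T@np.array([s[0],s[1],1.])
def onplane(c,u,v,z):
    o,d=ray(c,u,v); return o+d*(z-o[2])/d[2]
def dpt(c,u,v):
    o,d=ray(c,u,v); return o+d*c["depth"][int(round(v)),int(round(u))]
def proj(c,X):
    K=np.array(c["camera_matrix"]); p=np.array(c["R"])@np.array(X)+np.array(c["t"]); s=p[:2]/p[2]
    s=s*(1+c["k1"]*(s@s)); return K[0,0]*s[0]+K[0,2],K[1,1]*s[1]+K[1,2]
E
python3 - <<'E'
from h import *
for n in("scene","top"):
    c=shot(n); cv2.imwrite(f"pics/{n}0.png",c["pixels"]); np.savez(f"{n}0.npz",**c)
    print(n,-np.array(c["R"]).T@c["t"])
s=manip.observe(); print(s["time_s"],s["tcp_pos"],s["ee_rot"],s["wrist_force"],s["gripper_width"])
E
```

```text
scene [-0.3925419  -0.56568147  0.67571907]
top [0.24671515 0.03605474 1.49034098]
0.1 [ 0.14760037 -0.5293004   0.24459481] [[ 9.63286517e-01  2.68475392e-01 -2.22423590e-04]
 [ 2.68475410e-01 -9.63285306e-01  1.54080653e-03]
 [ 1.99411262e-04 -1.54395342e-03 -9.99998788e-01]] [-0.26594117  0.96493492  1.15100298] 0.08530295753869518
```

View pics/scene0.png

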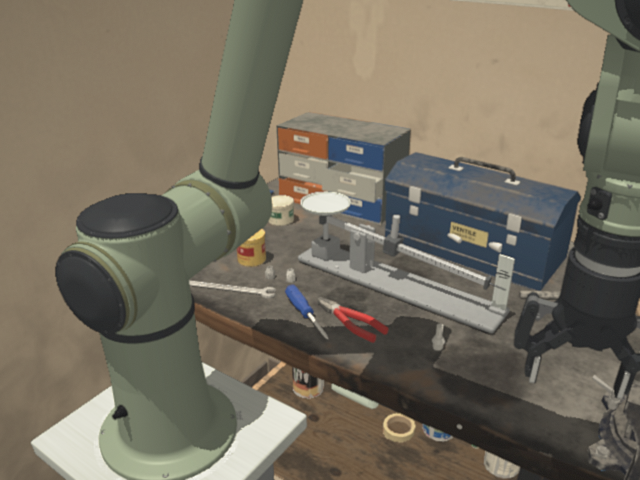

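View pics/top0.png

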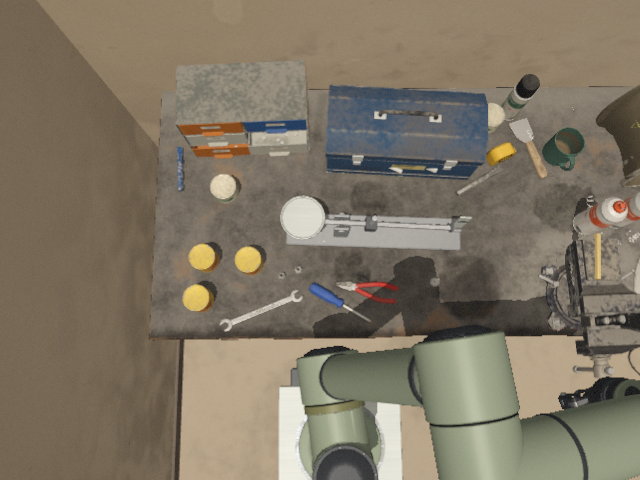

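The scene view shows the scale (pan (326,203), post (395,228), index plate (503,280)) and a yellow tin at (251,247). The top view shows yellow lids at (202,257), (248,260) and (197,298), a white tin at (223,187), the pan at (303,217) and the poise at (371,224). I'll measure lid heights and distances to tell the tins apart.

Run:
```python
from h import *
c=dict(np.load("top0.npz")); im=c["pixels"]
hsv=cv2.cvtColor(im,cv2.COLOR_BGR2HSV)
m=cv2.inRange(hsv,(15,110,90),(35,255,255))
n,l,st,ce=cv2.connectedComponentsWithStats(m)
for i in range(1,n):
    if st[i,4]>200:
        u,v=ce[i]; d=np.median(c["depth"][l==i]); o,r=ray(c,u,v); p=o+r*d; w=st[i,2]/c["camera_matrix"][0][0]*d
        print(st[i],ce[i].round(1),"top",p.round(4),"dist",np.hypot(*p[:2]).round(3),"diam",round(float(w),4))
for nm,u,v in(("white",223,187),("pan",303,217),("poise",371,224),("plate",460,222),("post?",371,222)):
    p=dpt(c,u,v); print(nm,p.round(4),np.hypot(*p[:2]).round(3))
a=cv2.resize(im[160:320,170:330],None,fx=3.6,fy=3.6,interpolation=cv2.INTER_CUBIC)
cv2.imwrite("pics/crop1.png",a)
```

```text
[486 142  30  24 441] [500.3 153.2] top [ 0.7671 -0.4556  0.0585] dist 0.892 diam 0.0827
[189 244  30  29 590] [202.7 257.8] top [0.4823 0.3536 0.0694] dist 0.598 diam 0.079
[235 246  28  29 579] [248.2 259.9] top [0.4754 0.2336 0.0698] dist 0.53 diam 0.0736
[183 284  31  28 621] [197.8 297.8] top [0.3774 0.363  0.0696] dist 0.524 diam 0.0804
white [0.6792 0.3071 0.0578] 0.745
pan [0.5717 0.0862 0.1446] 0.578
poise [ 0.5556 -0.087   0.1264] 0.562
plate [ 0.5626 -0.32    0.1074] 0.647
post? [ 0.5553 -0.085   0.1505] 0.562
```

View pics/crop1.png

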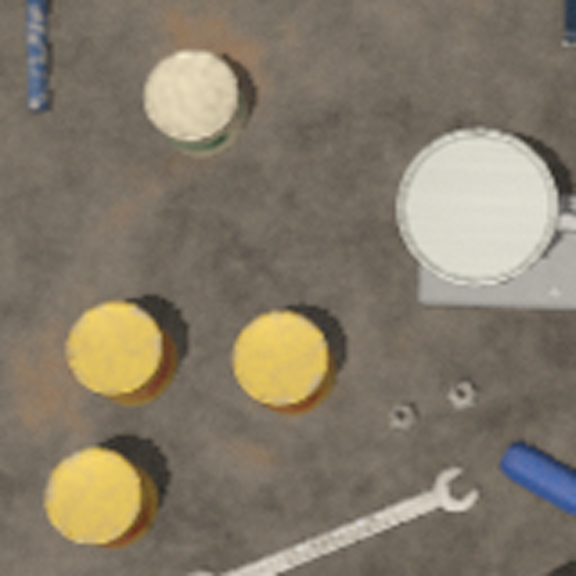

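Candidates for the grease tin are the three yellow tins about 70 mm tall, at (202,257), (248,260) and (197,298), which are 0.598, 0.530 and 0.524 m from the base. The white one at (223,187) is 58 mm tall, so it's the paste tin. The crop confirms these three yellow tins look alike, so I take the farthest, (202,257). Next I raise and turn the tool while measuring the scale.

```bash
python3 -m pendant '0 0 -35 0 0 0;0 0 -35 0 0 0;0 0 0 0 0 -0.12;0 0 0 0 0 -0.12;0 0 0 0 0 -0.12;0 0 0 0 0 -0.12;0 0 0 0 0 -0.12;0 0 0 0 0 -0.12;0 0 0 0 0 -0.12;0 0 0 0 0 -0.12;0 0 0 0 0 -0.12;0 0 0 0 0 -0.12' 1
python3 -m pendant '0 0 0 0 0 -0.12;0 0 0 0 0 -0.12;0 0 0 0 0 -0.12;0 0 0 0 0 -0.12;0 0 0 0 0 -0.12;0 0 0 0 0 -0.12;0 0 0 0 0 -0.12;0 0 0 0 0 -0.12;0 0 0 0 0 -0.12;0 0 0 0 0 -0.12;0 0 0 0 0 -0.12;0 0 0 0 0 -0.12'
python3 - <<'E'
from h import *
c=dict(np.load("top0.npz")); im=c["pixels"]
# pan: bright low-sat
hsv=cv2.cvtColor(im,cv2.COLOR_BGR2HSV)
m=cv2.inRange(hsv,(0,0,170),(180,60,255))
n,l,st,ce=cv2.connectedComponentsWithStats(m)
i=l[217,303]; ys,xs=np.where(l==i); pts=np.stack([xs,ys],1).astype(np.float32)
(uc,vc),r=cv2.minEnclosingCircle(pts); d=np.median(c["depth"][l==i])
print("pan circ",uc,vc,r,ce[i],"floor z",dpt(c,uc,vc),"lip",onplane(c,uc,vc,.152).round(4),"R",r*1.35/c["camera_matrix"][0][0])
# yellow tin lid
m=cv2.inRange(hsv,(18,100,150),(35,255,255))[240:275,180:222]; ys,xs=np.where(m>0); e=cv2.minEnclosingCircle(np.stack([xs+180,ys+240],1).astype(np.float32)); print("tin",e,onplane(c,*e[0],.072).round(4))
# world points by depth around scale
H,W=c["depth"].shape; P=[]
for v in range(205,255):
    for u in range(280,475):
        if c["depth"][v,u]>0: P.append([u,v,*dpt(c,u,v)])
P=np.array(P)
b=P[(abs(P[:,4]-.018)<.006)&(P[:,2]<.57)]
hs=np.array([hsv[int(v),int(u)] for u,v in b[:,:2]]); b=b[(hs[:,2]>105)&(hs[:,1]<60)]
rect=cv2.minAreaRect(b[:,2:4].astype(np.float32)); print("base",len(b),rect, cv2.boxPoints(rect).round(3).tolist())
# lower edge line: per-column min x
E=[]
for u in range(292,458,3):
    q=b[b[:,0]==u]
    if len(q)>3: E.append(q[q[:,2].argmin(),2:4])
E=np.array(E); k=np.polyfit(E[:,1],E[:,0],1); print("edge x=a*y+b",k)
t=P[(P[:,4]>.15)&(P[:,3]<.02)]; print("tall",len(t),t.round(3).tolist()[:25])
cv2.imwrite("pics/crop2.png",cv2.resize(im[190:260,275:480],None,fx=3.8,fy=3.8,interpolation=cv2.INTER_CUBIC))
E
```

```text
time_s: 1.1
tcp_pos: [0.1476, -0.5295, 0.3148]
ee_rot: [[0.093, 0.996, -0.0], [0.996, -0.093, 0.001], [0.001, -0.0, -1.0]]
wrist_force: [1.1, 0.0, 0.6]
gripper_width: 0.0856
gripper_force: 0.0
time_s: 2.1
tcp_pos: [0.1476, -0.5295, 0.3148]
ee_rot: [[-0.975, 0.222, -0.0], [0.222, 0.975, 0.001], [0.0, 0.001, -1.0]]
wrist_force: [-0.9, 0.5, -0.1]
gripper_width: 0.0853
gripper_force: 0.0
pan circ 361.5 224.0 81.99552917480469 [343.35056365 228.47264229] floor z [ 0.56087538 -0.06428347  0.10452533] lip [ 0.5501 -0.0608  0.152 ] R 0.20251656648067512
tin ((201.44444274902344, 256.5555419921875), 13.35657024383545) [0.4853 0.3565 0.072 ]
base 2608 ((0.5437990427017212, -0.09941239655017853), (0.47978633642196655, 0.05857892706990242), 87.39248657226562) [[0.5040000081062317, -0.33799999952316284], [0.5619999766349792, -0.3400000035762787], [0.5839999914169312, 0.13899999856948853], [0.5249999761581421, 0.1420000046491623]]
edge x=a*y+b [0.0471984  0.52115482]
tall 36 [[373.0, 216.0, 0.567, -0.089, 0.166], [374.0, 216.0, 0.567, -0.091, 0.166], [375.0, 216.0, 0.567, -0.094, 0.168], [372.0, 217.0, 0.565, -0.087, 0.164], [373.0, 217.0, 0.565, -0.089, 0.164], [374.0, 217.0, 0.564, -0.091, 0.167], [375.0, 217.0, 0.564, -0.094, 0.167], [376.0, 217.0, 0.566, -0.097, 0.161], [371.0, 218.0, 0.564, -0.084, 0.159], [372.0, 218.0, 0.561, -0.086, 0.169], [373.0, 218.0, 0.561, -0.089, 0.168], [374.0, 218.0, 0.561, -0.091, 0.17], [375.0, 218.0, 0.562, -0.094, 0.167], [376.0, 218.0, 0.562, -0.096, 0.167], [465.0, 218.0, 0.562, -0.322, 0.153], [371.0, 219.0, 0.559, -0.084, 0.168], [372.0, 219.0, 0.56, -0.086, 0.164], [373.0, 219.0, 0.559, -0.088, 0.169], [374.0, 219.0, 0.558, -0.091, 0.172], [375.0, 219.0, 0.56, -0.094, 0.165], [376.0, 219.0, 0.559, -0.096, 0.169], [371.0, 220.0, 0.559, -0.085, 0.156], [372.0, 220.0, 0.557, -0.086, 0.165], [373.0, 220.0, 0.556, -0.088, 0.169], [374.0, 220.0, 0.556, -0.091, 0.169]]
```

View pics/crop2.png

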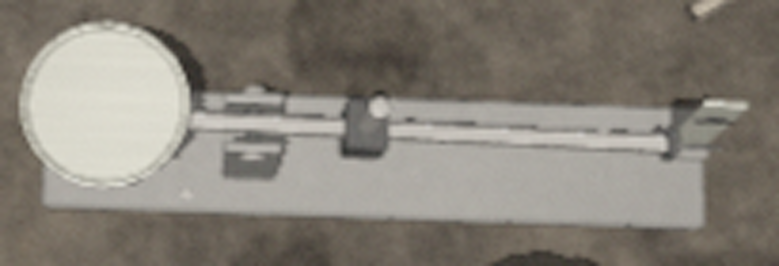

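The scale lies along x = 0.566 + 0.047y, so its yaw is -0.046. The crop puts the pan at about (302.6,217.4), world (0.569, 0.086), and the post top at about (375,217.6), world (0.561, -0.093). Now I move over the tin.

```bash
python3 -m pendant '0 0 0 0 0 -0.1;0 0 0 0 0 -0.078;-12.3 37.5 0 0 0 0;-12.3 37.5 0 0 0 0;-12.3 37.5 0 0 0 0;-12.3 37.5 0 0 0 0;-12.3 37.5 0 0 0 0;-12.3 37.5 0 0 0 0;-12.3 37.5 0 0 0 0;-12.3 37.5 0 0 0 0;-12.3 37.5 0 0 0 0;-12.3 37.5 0 0 0 0' 1
python3 -m pendant '-12.3 37.5 0 0 0 0;-12.3 37.5 0 0 0 0;-12.3 37.5 0 0 0 0;-12.3 37.5 0 0 0 0;-12.3 37.5 0 0 0 0;-12.3 37.5 0 0 0 0;-12.3 37.5 0 0 0 0;-12.3 37.5 0 0 0 0;-12.3 37.5 0 0 0 0;-12.3 37.5 0 0 0 0;-12.3 37.5 0 0 0 0;-12.3 37.5 0 0 0 0'
python3 -m pendant '-12.3 37.5 0 0 0 0;-12.3 37.5 0 0 0 0;0 0 40 0 0 0;0 0 40 0 0 0;0 0 40 0 0 0;0 0 0 0 0 0'
python3 - <<'E'
from h import *
c=shot("scene"); cv2.imwrite("pics/s1.png",c["pixels"])
print([proj(c,p) for p in ((.484,.355,.072),(.484,.355,0),manip.observe()["tcp_pos"])])
E
```

```text
time_s: 3.1
tcp_pos: [0.2898, -0.1598, 0.3152]
ee_rot: [[-0.999, 0.053, 0.0], [0.053, 0.999, 0.0], [-0.0, 0.0, -1.0]]
wrist_force: [1.4, -0.7, -0.2]
gripper_width: 0.0854
gripper_force: 0.0
time_s: 4.1
tcp_pos: [0.4606, 0.2821, 0.3148]
ee_rot: [[-0.999, 0.051, -0.001], [0.051, 0.999, -0.0], [0.001, -0.0, -1.0]]
wrist_force: [0.7, -0.1, -0.5]
gripper_width: 0.0854
gripper_force: 0.0
time_s: 4.6
tcp_pos: [0.4839, 0.3512, 0.1865]
ee_rot: [[-0.999, 0.051, -0.013], [0.051, 0.999, -0.007], [0.013, -0.008, -1.0]]
wrist_force: [-1.5, -1.9, -0.4]
gripper_width: 0.0853
gripper_force: 0.0
[(np.float64(213.16993657056577), np.float64(219.04853335194468)), (np.float64(215.92240144120004), np.float64(245.3280142515582)), (np.float64(209.92720481500714), np.float64(172.9557572856721))]
```

View pics/s1.png

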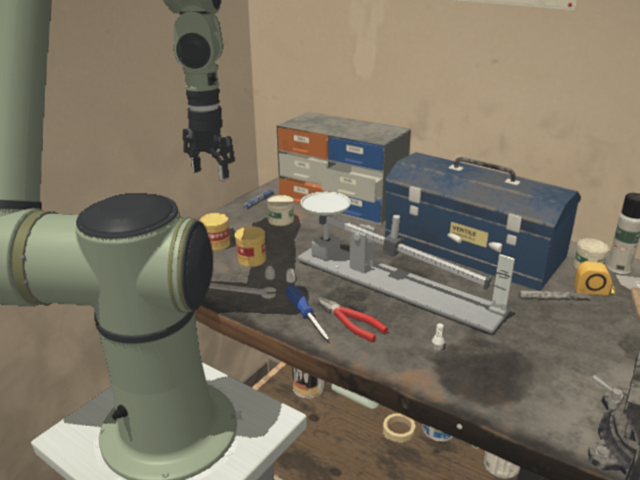

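The scene view shows the gripper centred above the far yellow tin: lid at (215,219), predicted (213,219). Descending.

```bash
python3 -m pendant '0 0 0 0 0 0;0 0 30 0 0 0;0 0 30 0 0 0;0 0 30 0 0 0;0 0 25 0 0 0;0 0 20 0 0 0;0 0 15 0 0 0;0 0 0 0 0 0;0 0 0 0 0 0;0 0 0 0 0 0' 1
```

```text
time_s: 5.48
tcp_pos: [0.4913, 0.3548, 0.0483]
ee_rot: [[-0.999, 0.052, 0.004], [0.052, 0.999, 0.002], [-0.004, 0.003, -1.0]]
wrist_force: [-0.5, -0.1, -0.0]
gripper_width: 0.0855
gripper_force: 0.0
```

```bash
python3 -m pendant '3 0 3 0 0 0;3.5 0 2 0 0 0;0 0 0 0 0 0;0 0 0 0 0 0' 1; python3 -m pendant '0 0 0 0 0 0;0 0 0 0 0 0;0 0 0 0 0 0;0 0 0 0 0 0;0 0 0 0 0 0;0 0 0 0 0 0;0 0 0 0 0 0;0 0 0 0 0 0' 0
python3 - <<'E'
from h import *
c=shot("top"); im=c["pixels"]; hsv=cv2.cvtColor(im,cv2.COLOR_BGR2HSV)
m=cv2.inRange(hsv,(18,100,150),(35,255,255))
cv2.imwrite("pics/t2.png",cv2.resize(im[150:350,150:350],None,fx=3,fy=3))
E
```

```text
time_s: 5.82
tcp_pos: [0.4823, 0.3541, 0.0407]
ee_rot: [[-0.999, 0.051, 0.0], [0.051, 0.999, 0.0], [-0.0, 0.0, -1.0]]
wrist_force: [0.3, -0.6, -0.1]
gripper_width: 0.0855
gripper_force: 0.0
time_s: 6.48
tcp_pos: [0.4834, 0.3554, 0.0415]
ee_rot: [[-0.999, 0.051, 0.002], [0.051, 0.999, 0.003], [-0.002, 0.003, -1.0]]
wrist_force: [-0.7, 2.8, 5.3]
gripper_width: 0.0672
gripper_force: 67.4
```

Gripped at 67 mm. Lifting and carrying to the pan.

```bash
python3 -m pendant '0 0 -15 0 0 0;0 0 -30 0 0 0;0 0 -35 0 0 0;0 0 -35 0 0 0;0 0 -35 0 0 0;0 0 -35 0 0 0;0 0 -25 0 0 0;0 0 0 0 0 0' 0
python3 -m pendant '-6 -17 0 0 0 0;-12.4 -33 0 0 0 0;-12.4 -33 0 0 0 0;-12.4 -33 0 0 0 0;-12.4 -33 0 0 0 0;-12.4 -33 0 0 0 0;-12.4 -33 0 0 0 0;-12.4 -33 0 0 0 0;-6 -17 0 0 0 0;0 0 0 0 0 0;0 0 0 0 0 0;0 0 0 0 0 0'
python3 - <<'E'
from h import *
c=shot("scene"); im=c["pixels"]; cv2.imwrite("pics/s2.png",cv2.resize(im[100:320,200:500],None,fx=2.5,fy=2.5))
E
```

```text
time_s: 7.2
tcp_pos: [0.485, 0.3552, 0.256]
ee_rot: [[-0.999, 0.052, 0.008], [0.052, 0.999, 0.004], [-0.008, 0.004, -1.0]]
wrist_force: [1.2, 0.7, -3.3]
gripper_width: 0.0672
gripper_force: 68.7
time_s: 8.2
tcp_pos: [0.5665, 0.0846, 0.2488]
ee_rot: [[-0.999, 0.052, -0.003], [0.052, 0.999, 0.0], [0.003, 0.0, -1.0]]
wrist_force: [-0.4, 0.5, -4.0]
gripper_width: 0.0673
gripper_force: 69.2
```

View pics/s2.png

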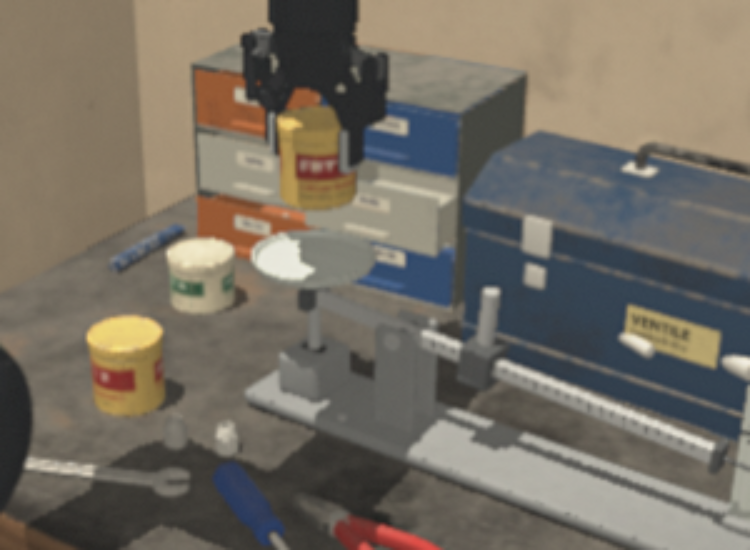

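Tin hangs over the pan centre (tin at (318,180), pan at (313,258) in the crop). Lowering.

```bash
python3 -m pendant '-2 1 20 0 0 0;0 0 20 0 0 0;0 0 13 0 0 0;0 0 4 0 0 0;0 0 0 0 0 0;0 0 0 0 0 0' 0; python3 -m pendant '0 0 2 0 0 0;0 0 2 0 0 0;0 0 2 0 0 0;0 0 2 0 0 0;0 0 2 0 0 0;0 0 2 0 0 0;0 0 0 0 0 0;0 0 0 0 0 0;0 0 0 0 0 0'
```

```text
time_s: 8.75
tcp_pos: [0.5696, 0.086, 0.1936]
ee_rot: [[-0.999, 0.05, 0.0], [0.05, 0.999, 0.0], [-0.0, 0.0, -1.0]]
wrist_force: [-0.4, -0.7, -3.1]
gripper_width: 0.0671
gripper_force: 69.2
time_s: 9.5
tcp_pos: [0.5695, 0.0851, 0.1812]
ee_rot: [[-0.999, 0.052, -0.0], [0.052, 0.999, -0.0], [0.0, -0.0, -1.0]]
wrist_force: [-0.3, -0.0, -1.4]
gripper_width: 0.0674
gripper_force: 69.3
```

```bash
python3 -m pendant '0 0 1.5 0 0 0;0 0 1.5 0 0 0;0 0 1.5 0 0 0;0 0 1 0 0 0;0 0 0 0 0 0;0 0 0 0 0 0' 0
```

```text
time_s: 10.0
tcp_pos: [0.5695, 0.085, 0.1756]
ee_rot: [[-0.999, 0.052, -0.0], [0.052, 0.999, -0.0], [0.0, -0.0, -1.0]]
wrist_force: [-0.7, -0.7, -2.9]
gripper_width: 0.0673
gripper_force: 69.3
```

```bash
python3 -m pendant '0 0 0.7 0 0 0;0 0 0.5 0 0 0;0 0 0 0 0 0;0 0 0 0 0 0' 0;  python3 -m pendant '0 0 0 0 0 0;0 0 0 0 0 0;0 0 0 0 0 0;0 0 0 0 0 0;0 0 0 0 0 0;0 0 0 0 0 0' 1
```

```text
time_s: 10.33
tcp_pos: [0.5696, 0.0851, 0.1746]
ee_rot: [[-0.999, 0.052, 0.0], [0.052, 0.999, -0.0], [-0.0, -0.0, -1.0]]
wrist_force: [-0.7, -1.3, -3.0]
gripper_width: 0.0675
gripper_force: 69.3
time_s: 10.83
tcp_pos: [0.5697, 0.0852, 0.1747]
ee_rot: [[-0.999, 0.052, 0.0], [0.052, 0.999, 0.0], [-0.0, 0.0, -1.0]]
wrist_force: [-0.4, -0.4, -0.8]
gripper_width: 0.0854
gripper_force: 0.0
```

```bash
python3 -m pendant '0 0 -10 0 0 0;0 0 -20 0 0 0;0 0 -30 0 0 0;0 0 -30 0 0 0;0 0 0 0 0 0;0 0 0 0 0 0;0 0 0 0 0 0;0 0 0 0 0 0' 1
python3 - <<'E'
from h import *
c=shot("scene"); np.savez("s3.npz",**c); im=c["pixels"]; cv2.imwrite("pics/s3.png",cv2.resize(im[130:340,300:530],None,fx=2.8,fy=2.8,interpolation=cv2.INTER_CUBIC))
E
```

```text
time_s: 11.5
tcp_pos: [0.5688, 0.0851, 0.2636]
ee_rot: [[-0.999, 0.052, -0.002], [0.052, 0.999, -0.0], [0.002, -0.0, -1.0]]
wrist_force: [0.1, -0.0, -0.6]
gripper_width: 0.0855
gripper_force: 0.0
```

View pics/s3.png

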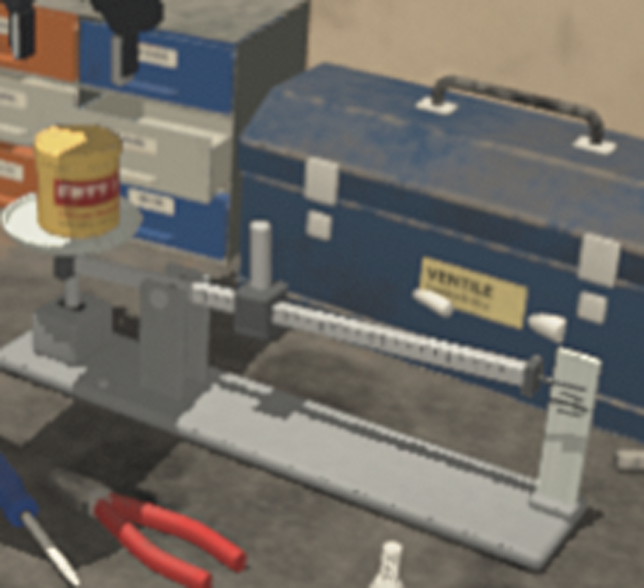

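The tin stands upright on the pan (crop (78,180)), the pan is down and the outer end is up, with the pointer above the top line (550,378). I check the post position from the scene view before straddling it; the post top is at about (393,211).

```bash
python3 - <<'E'
from h import *
c=dict(np.load("s3.npz"))
print(onplane(c,392.9,211,.177), dpt(c,393,215), dpt(c,392,222))
E
python3 -m pendant '0 -16 0 0 0 0;0 -35 0 0 0 0;0 -35 0 0 0 0;0 -35 0 0 0 0;0 -35 0 0 0 0;-2 -16 0 0 0 0;0 0 0 0 0 0;0 0 0 0 0 0' 0.5
```

```text
[ 0.56057098 -0.08515609  0.177     ] [ 0.55785992 -0.08722659  0.16962092] [ 0.55531334 -0.08708161  0.15476477]
time_s: 12.22
tcp_pos: [0.5621, -0.0873, 0.2635]
ee_rot: [[-0.999, 0.054, -0.002], [0.054, 0.999, 0.001], [0.002, 0.001, -1.0]]
wrist_force: [-0.4, 0.4, -0.2]
gripper_width: 0.0429
gripper_force: 0.0
```

Post at (0.561, -0.086), so the gripper is centred on it. Descending astride it.

```bash
python3 -m pendant '0 0 25 0 0 0;0 0 30 0 0 0;0 0 30 0 0 0;0 0 20 0 0 0;0 0 8 0 0 0;0 0 0 0 0 0;0 0 0 0 0 0;0 0 0 0 0 0' 0.5
```

```text
time_s: 12.88
tcp_pos: [0.5638, -0.0864, 0.1531]
ee_rot: [[-0.999, 0.051, 0.002], [0.051, 0.999, -0.001], [-0.002, -0.0, -1.0]]
wrist_force: [0.4, 0.2, 0.9]
gripper_width: 0.0426
gripper_force: 0.0
```

```bash
python3 -m pendant '0 -6 0 0 0 0;0 -4 0 0 0 0;0 -2 0 0 0 0;0 -2 0 0 0 0;0 -2 0 0 0 0;0 -2 0 0 0 0;0 -3 0 0 0 0;0 -4 0 0 0 0;0 -4 0 0 0 0' 0.5; python3 -m pendant '0 -4 0 0 0 0;0 -4 0 0 0 0;0 -4 0 0 0 0;0 -4 0 0 0 0;0 -4 0 0 0 0;0 -4 0 0 0 0'
```

```text
time_s: 13.63
tcp_pos: [0.562, -0.1154, 0.1519]
ee_rot: [[-0.999, 0.051, 0.002], [0.051, 0.999, 0.001], [-0.002, 0.001, -1.0]]
wrist_force: [4.8, 4.2, -1.2]
gripper_width: 0.0428
gripper_force: 2.1
time_s: 14.13
tcp_pos: [0.5604, -0.1394, 0.1517]
ee_rot: [[-0.999, 0.051, 0.001], [0.051, 0.999, 0.001], [-0.001, 0.001, -1.0]]
wrist_force: [2.8, 4.6, -0.5]
gripper_width: 0.0429
gripper_force: 2.1
```

```bash
python3 -m pendant '0 -4 0 0 0 0;0 -4 0 0 0 0;0 -4 0 0 0 0;0 -4 0 0 0 0;0 -4 0 0 0 0;0 -4 0 0 0 0' 0.5; python3 -m pendant '0 -4 0 0 0 0;0 -4 0 0 0 0;0 -4 0 0 0 0;0 -4 0 0 0 0;0 -4 0 0 0 0;0 -3 0 0 0 0;0 -2 0 0 0 0;0 5 0 0 0 0;0 3 0 0 0 0;0 0 0 0 0 0'
```

```text
time_s: 14.63
tcp_pos: [0.5587, -0.1639, 0.1515]
ee_rot: [[-0.999, 0.052, 0.0], [0.052, 0.999, 0.0], [-0.0, 0.0, -1.0]]
wrist_force: [3.5, 4.9, -1.3]
gripper_width: 0.0427
gripper_force: 2.1
time_s: 15.47
tcp_pos: [0.5573, -0.1805, 0.1517]
ee_rot: [[-0.999, 0.051, -0.001], [0.051, 0.999, -0.001], [0.001, -0.001, -1.0]]
wrist_force: [-0.3, 0.4, 0.4]
gripper_width: 0.0425
gripper_force: 0.0
```

```bash
python3 -m pendant '0 0 0 0 0 0;0 0 0 0 0 0;0 0 0 0 0 0;0 0 0 0 0 0;0 0 0 0 0 0;0 0 0 0 0 0;0 0 0 0 0 0;0 0 0 0 0 0;0 0 0 0 0 0;0 0 0 0 0 0;0 0 0 0 0 0;0 0 0 0 0 0' >/dev/null
cat > tilt.py <<'E'
from h import *
def rows(im):
    g=cv2.GaussianBlur(cv2.cvtColor(im,cv2.COLOR_BGR2GRAY),(3,1),0).astype(float); o=[]
    for u in range(462,484):
        col=g[235:300,u]; 
        d=np.diff(col); 
        i=int(np.argmax(d[:48])) # dark->bright upper edge
        if 0<i<len(d)-1:
            a,b,cc=d[i-1],d[i],d[i+1]; i=i+.5*(a-cc)/(a-2*b+cc) if (a-2*b+cc)!=0 else i
        o.append(i+235)
    return np.array(o)
def tilt(im,v=False):
    A=rows(np.load("scene0.npz")["pixels"]); B=rows(np.load("s3.npz")["pixels"]); C=rows(im)
    if v: print(A.round(1),B.round(1),C.round(1),sep="\n")
    t=-.07+.14*(C-B)/(A-B); return np.median(t),np.percentile(t,[25,75])
E
python3 - <<'E'
from tilt import *
c=shot("scene"); np.savez("s4.npz",**c); im=c["pixels"]; cv2.imwrite("pics/s4.png",cv2.resize(im[180:330,320:530],None,fx=3.8,fy=3.8,interpolation=cv2.INTER_CUBIC))
print(tilt(im,True),manip.observe()["time_s"])
E
```

```text
[266.9 267.1 267.7 268.2 268.7 268.9 269.1 269.9 270.4 270.8 271.  271.3
 271.9 272.4 272.8 273.  273.3 273.8 274.1 274.7 275.  275.4]
[251.9 252.1 252.7 252.8 252.9 253.  253.4 253.8 253.9 254.1 254.4 254.8
 254.9 255.1 255.4 255.8 255.9 256.1 256.4 256.8 256.9 257.1]
[251.9 252.1 252.7 252.8 252.9 253.  253.4 253.8 253.9 254.1 254.4 254.8
 254.9 255.1 255.4 255.8 255.9 256.1 256.4 256.8 256.9 257.1]
(np.float64(-0.07002000059554697), array([-0.07008064, -0.06993299])) 16.5167
```

View pics/s4.png

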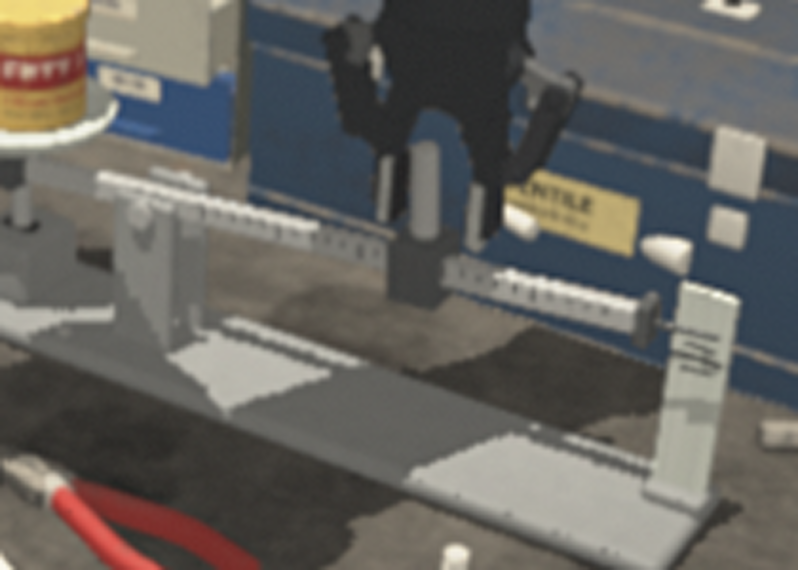

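The view shows post and fingers clear (gaps at (398,190) and (455,200)), with the pointer still above the lines and the beam at -0.07. I push 14 mm further.

```bash
python3 -m pendant '0 -5 0 0 0 0;0 -2 0 0 0 0;0 -2 0 0 0 0;0 -2 0 0 0 0;0 -3 0 0 0 0;0 -3 0 0 0 0;0 -3 0 0 0 0;0 -2 0 0 0 0;0 0 0 0 0 0' 0.5; python3 -m pendant '0 4 0 0 0 0;0 4 0 0 0 0;0 0 0 0 0 0;0 0 0 0 0 0;0 0 0 0 0 0;0 0 0 0 0 0;0 0 0 0 0 0;0 0 0 0 0 0;0 0 0 0 0 0;0 0 0 0 0 0;0 0 0 0 0 0;0 0 0 0 0 0'; python3 -m pendant '0 0 0 0 0 0;0 0 0 0 0 0;0 0 0 0 0 0;0 0 0 0 0 0;0 0 0 0 0 0;0 0 0 0 0 0;0 0 0 0 0 0'
python3 - <<'E'
from tilt import *
print(tilt(shot("scene")["pixels"]))
E
```

```text
time_s: 17.27
tcp_pos: [0.5566, -0.2032, 0.1515]
ee_rot: [[-0.999, 0.052, -0.0], [0.052, 0.999, -0.0], [0.0, -0.0, -1.0]]
wrist_force: [0.5, 2.0, -1.3]
gripper_width: 0.0429
gripper_force: 1.4
time_s: 18.27
tcp_pos: [0.5571, -0.1946, 0.1516]
ee_rot: [[-0.999, 0.052, -0.0], [0.052, 0.999, -0.0], [0.0, -0.0, -1.0]]
wrist_force: [-0.4, -0.3, 0.7]
gripper_width: 0.043
gripper_force: 0.0
time_s: 18.85
tcp_pos: [0.5571, -0.1946, 0.1516]
ee_rot: [[-0.999, 0.052, 0.0], [0.052, 0.999, 0.0], [-0.0, 0.0, -1.0]]
wrist_force: [-0.7, -0.3, -0.6]
gripper_width: 0.0428
gripper_force: 0.0
(np.float64(-0.026478171227226503), array([-0.02702484, -0.02566337]))
```

Tilt is -0.0265, so the poise needs about 4.2 mm more.

```bash
python3 -m pendant '0 -4 0 0 0 0;0 -2 0 0 0 0;0 -1.5 0 0 0 0;0 -1.5 0 0 0 0;0 -1.5 0 0 0 0;0 -1.3 0 0 0 0;0 -1 0 0 0 0;0 0 0 0 0 0;0 0 0 0 0 0' 0.5; python3 -m pendant '0 4 0 0 0 0;0 5 0 0 0 0;0 0 0 0 0 0;0 0 0 0 0 0;0 0 0 0 0 0;0 0 0 0 0 0;0 0 0 0 0 0;0 0 0 0 0 0;0 0 0 0 0 0;0 0 0 0 0 0;0 0 0 0 0 0;0 0 0 0 0 0'; python3 -m pendant '0 0 0 0 0 0;0 0 0 0 0 0;0 0 0 0 0 0;0 0 0 0 0 0;0 0 0 0 0 0;0 0 0 0 0 0;0 0 0 0 0 0'
python3 - <<'E'
from tilt import *
print(tilt(shot("scene")["pixels"]))
E
```

```text
time_s: 19.65
tcp_pos: [0.5564, -0.2067, 0.1513]
ee_rot: [[-0.999, 0.051, -0.0], [0.051, 0.999, 0.001], [0.0, 0.001, -1.0]]
wrist_force: [0.8, 3.7, -1.6]
gripper_width: 0.0429
gripper_force: 2.0
time_s: 20.65
tcp_pos: [0.5569, -0.1984, 0.1516]
ee_rot: [[-0.999, 0.052, -0.0], [0.052, 0.999, -0.0], [0.0, -0.0, -1.0]]
wrist_force: [0.1, -0.0, 0.2]
gripper_width: 0.0425
gripper_force: 0.0
time_s: 21.23
tcp_pos: [0.5569, -0.1984, 0.1516]
ee_rot: [[-0.999, 0.052, 0.0], [0.052, 0.999, -0.0], [-0.0, -0.0, -1.0]]
wrist_force: [0.7, -0.9, -0.1]
gripper_width: 0.0429
gripper_force: 0.0
(np.float64(-0.018891430417028926), array([-0.01962158, -0.0182667 ]))
```

```bash
python3 -m pendant '0 -4 0 0 0 0;0 -2 0 0 0 0;0 -1.5 0 0 0 0;0 -1.5 0 0 0 0;0 -1.2 0 0 0 0;0 -1 0 0 0 0;0 -0.9 0 0 0 0;0 0 0 0 0 0;0 0 0 0 0 0' 0.5; python3 -m pendant '0 4 0 0 0 0;0 5 0 0 0 0;0 0 0 0 0 0;0 0 0 0 0 0;0 0 0 0 0 0;0 0 0 0 0 0;0 0 0 0 0 0;0 0 0 0 0 0;0 0 0 0 0 0;0 0 0 0 0 0;0 0 0 0 0 0;0 0 0 0 0 0'; python3 -m pendant '0 0 0 0 0 0;0 0 0 0 0 0;0 0 0 0 0 0;0 0 0 0 0 0;0 0 0 0 0 0;0 0 0 0 0 0;0 0 0 0 0 0'
python3 - <<'E'
from tilt import *
print(tilt(shot("scene")["pixels"]))
E
```

```text
time_s: 22.03
tcp_pos: [0.5562, -0.2101, 0.1515]
ee_rot: [[-0.999, 0.052, -0.0], [0.052, 0.999, 0.001], [0.0, 0.001, -1.0]]
wrist_force: [1.9, 4.2, -1.2]
gripper_width: 0.0428
gripper_force: 2.0
time_s: 23.03
tcp_pos: [0.5567, -0.2015, 0.1516]
ee_rot: [[-0.999, 0.052, -0.0], [0.052, 0.999, -0.0], [0.0, -0.0, -1.0]]
wrist_force: [0.5, 0.9, -0.5]
gripper_width: 0.0426
gripper_force: 0.0
time_s: 23.62
tcp_pos: [0.5567, -0.2014, 0.1516]
ee_rot: [[-0.999, 0.052, -0.0], [0.052, 0.999, 0.0], [0.0, 0.0, -1.0]]
wrist_force: [-0.5, -0.3, 0.9]
gripper_width: 0.0428
gripper_force: 0.0
(np.float64(-0.0018280137882972919), array([-0.00256574, -0.00126698]))
```

Tilt is about -0.002. I centre on the post, retreat straight up, and look.

```bash
python3 -m pendant '0 3 0 0 0 0;0 2 0 0 0 0;0 0 -8 0 0 0;0 0 -20 0 0 0;0 0 -30 0 0 0;0 0 -35 0 0 0;0 0 -35 0 0 0;0 0 0 0 0 0;0 0 0 0 0 0;0 0 0 0 0 0;0 0 0 0 0 0;0 0 0 0 0 0' 0.5; python3 -m pendant '0 0 0 0 0 0;0 0 0 0 0 0;0 0 0 0 0 0;0 0 0 0 0 0;0 0 0 0 0 0;0 0 0 0 0 0;0 0 0 0 0 0;0 0 0 0 0 0;0 0 0 0 0 0;0 0 0 0 0 0;0 0 0 0 0 0;0 0 0 0 0 0'
python3 - <<'E'
from tilt import *
im=shot("scene")["pixels"]; print(tilt(im))
a=cv2.resize(im[180:330,300:520],None,fx=2.5,fy=2.5,interpolation=cv2.INTER_CUBIC)
b=cv2.resize(im[240:290,470:520],(375,375),interpolation=cv2.INTER_CUBIC)
o=np.zeros((580,790,3),np.uint8); o[:375,:550]=a; o[:200,550:]=0; o[205:580,415:790]=b
cv2.imwrite("pics/s5.png",o)
E
```

```text
time_s: 24.67
tcp_pos: [0.5562, -0.196, 0.2781]
ee_rot: [[-0.999, 0.052, -0.003], [0.052, 0.999, 0.001], [0.003, 0.001, -1.0]]
wrist_force: [-0.5, 0.3, 1.0]
gripper_width: 0.0427
gripper_force: 0.0
time_s: 25.67
tcp_pos: [0.557, -0.1965, 0.2796]
ee_rot: [[-0.999, 0.052, 0.0], [0.052, 0.999, -0.0], [-0.0, -0.0, -1.0]]
wrist_force: [-0.4, -0.1, 0.5]
gripper_width: 0.0426
gripper_force: 0.0
(np.float64(-0.0015206082362451273), array([-0.00192937, -0.0008523 ]))
```

View pics/s5.png

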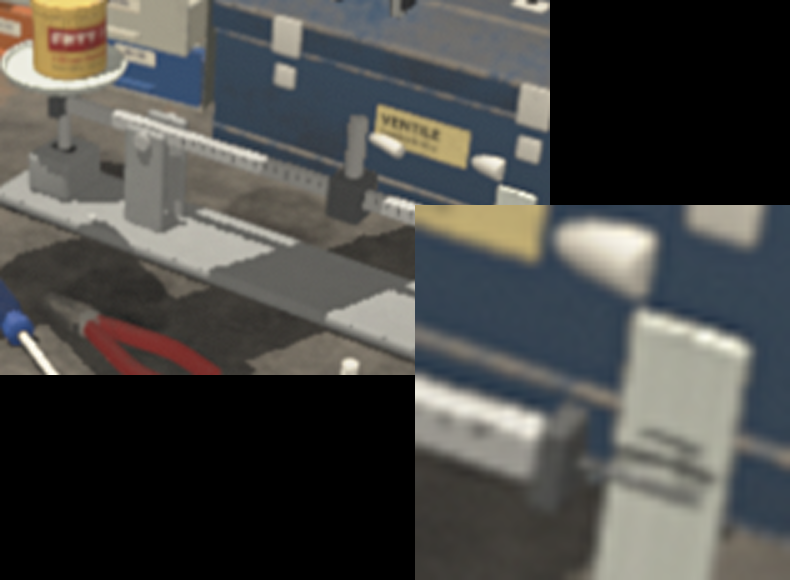

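Run:
```python
from tilt import *
c=shot("scene")
for t in(-.02,0,.02):
    print(t,[np.round(proj(c,(.566+.047*(-.014-d),-.014-d,.105-d*t)),1) for d in (.305,.315,.328)])
print(tilt(c["pixels"])); s=manip.observe(); print(s["time_s"],s["wrist_force"])
print(manip.finish_job())
```

```text
-0.02 [array([498. , 273.6]), array([503.1, 275.2]), array([509.6, 277.2])]
0 [array([497.6, 276.4]), array([502.6, 278. ]), array([509.1, 280.1])]
0.02 [array([497.2, 279.1]), array([502.1, 280.8]), array([508.6, 283.1])]
(np.float64(-0.0014572372574015585), array([-0.00195307, -0.00081136]))
25.7667 [-0.08172351 -0.16981676  0.14929164]
the job is handed in; nothing more can be done
None
```

The grease tin stands on the pan, the beam rests level at a tilt of about -0.0015 rad (allowed band ±0.02), the arm is clear, and the job was handed in at 25.8 s.

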